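# Press a plinth's locating dowel home with one turn of the flywheel press

### The job

Set the wooden plinth, dowel up, down into the nest of the press's loading shuttle and push the shuttle all the way home under the ram. Then turn the flywheel by its handle exactly one full turn, its top going towards the back of the press, easing it round slowly where it goes heavy so that the ram presses the dowel home without splitting the wood, and stop with the handle at the top again. Leave the shuttle home and the paint bottles and the bust undisturbed.

Things in the scene. Friction and masses are not known exactly. Their poses are not given: they have to be found in the camera images.
- press: Small green cast C-frame bench press, fixed. Origin on the bench under the ram; x to its back (column), y to the side where the shuttle comes out, z up. Bed x -71 to 95, y -75 to 75 mm, 28 high; slide out to y 212. Head x -42 to 95, y -36 to 36, from 126 to 254 high. Flywheel (138 diameter, y -46 to -64) on the -y side, its shaft along y, 202 above the bench.
- shuttle (a joint): Travel of the loading shuttle in m: 0 fully out (as it starts), 0.140 home against its stop, with the nest exactly under the ram. It moves along the press's -y direction to go home; about 3 N moves it and it stays where it is left.
- nest (a point): Centre of the nest's floor on the aluminium shuttle, 46 mm above the bench, axes parallel to the press's. The nest is a 60 x 60 mm square pocket for the plinth, formed by four L-shaped corner brackets 8 mm high and 5 thick, arms 12 to 17 long, so 36 mm or more in the middle of each side is open to the fingers.
- shuttle_knob (a point): Middle of the grip of the shuttle's upright black knob: diameter 18, from 46 to 86 mm above the bench (this point at 70), 95 mm from the nest's centre towards the press's +y.
- wheel (a joint): Angle of the flywheel in rad: 0 with the handle straight up (ram at the top, as it starts), growing as the wheel's top goes to the back of the press (its +x); 3.14 is the bottom of the stroke, 6.28 one full turn, where nothing stops it. About 2 N of friction at the handle; it stays where it is left.
- hub (a point): Point on the flywheel's axis, 202 mm above the bench, in the plane in which the middle of the handle goes round; the axis is the press's y. The handle's centre line runs on a circle of 58 mm radius about it.
- handle_grip (a point): Middle of the gripping length of the flywheel's black handle: a cylinder of 24 mm diameter and 82 mm length lying along the press's y, standing out from the wheel's -y face; this point is 64 mm out from the wheel's face. The handle turns freely on its own pin, so the hand need not turn with the wheel. Its own axes spin with it.
- ram: Steel ram in the press's head with a round foot of 26 mm diameter. Origin at the centre of the foot's underside: 112 mm above the bench at the top of the stroke, 82 at the bottom. It goes down and up once in a full turn of the wheel (crank throw 15, connecting rod 55 mm).
- plinth: Dark wooden display plinth, 56 x 56 mm and 30 high, about 0.14 kg, on the bench on the robot's right. Origin at the centre of its underside, z up.
- dowel: Brass dowel, diameter 10 mm, upright in the plinth. Origin: centre of its top, z up. Top at first 40 to 44 mm above the plinth's underside; home it is at 36 (6 proud), reached at the bottom of the stroke. Tight fit: moves at 12 N, plus about 16 N per mm/s. The wood splits if the ram bears on it with over 60 N, felt as about 14 N at the handle in mid stroke; half of that is a good load.
- dropper_a: Paint dropper bottle, 27 mm in diameter and 85 high, standing in front of the press. Origin at the centre of its foot. Not to be disturbed.
- dropper_b: A second such dropper bottle, 27 mm in diameter and 85 high. Origin at the centre of its foot. Not to be disturbed.
- bust: Grey bust on a round wooden stand of 52 mm diameter, 117 high, to the right of the press. Origin at the centre of its foot. Not to be disturbed.
Things that resemble listed ones, but are neither listed nor needed, are in the scene too. What is shaped like the plinth but green, orange or purple is not meant.

How it is judged:
On the way, in this order (a step that is already met when the one before it is completed fails the run):
1. the plinth sits flat in the shuttle's nest, dowel up (horizontal distance between plinth and nest below 0.005 m and z of plinth in the frame of nest between -0.002 and 0.002 m and angle between plinth's own z axis and vertical below 0.05 rad), for 0.2 s.
2. the shuttle is home under the ram with the plinth in it, the wheel still at the top (value of joint shuttle above 0.138 m and horizontal distance between plinth and nest below 0.005 m and value of joint wheel below 0.3 rad), for 0.2 s.
3. the wheel is at the bottom of the stroke and the dowel is pressed home (value of joint wheel between 2.8 and 3.9 rad and z of dowel in the frame of plinth below 0.0375 m), for 0.1 s.
At the end, for the whole second after the job is handed in: The wheel has made one full turn and rests with its handle at the top (6.28 rad within 0.12); the dowel's top is 34.5 to 37.5 mm above the plinth's underside; the shuttle is within 2 mm of its stop; the plinth is at rest, flat in the nest (centre within 5 mm, height within 2) (value of joint wheel between 6.163 and 6.403 rad and velocity of joint wheel between -0.05 and 0.05 rad/s and z of dowel in the frame of plinth between 0.0345 and 0.0375 m and value of joint shuttle above 0.138 m and horizontal distance between plinth and nest below 0.005 m and z of plinth in the frame of nest below 0.002 m and angle between plinth's own z axis and vertical below 0.05 rad and linear speed of plinth below 0.01 m/s); the robot touches nothing.
It fails at once if the wood splits: the ram bears on the dowel with more than 60 N (contact force between ram and dowel above 60 N).
It fails at once if the wheel is turned on into a second stroke (more than 20 degrees past the full turn) (value of joint wheel above 6.633 rad).
It fails at once if the wheel is turned backwards by more than 20 degrees from its start (value of joint wheel below -0.35 rad).
It fails at once if the dowel is driven home otherwise than by the ram (value of joint wheel below 1.3 rad and z of dowel in the frame of plinth below 0.0385 m).
It fails at once if a paint bottle or the bust is shoved (more than 20 mm) or knocked over (distance of any of dropper_a, dropper_b, bust from where it was at the start of the episode above 0.02 m or angle between any of dropper_a, dropper_b, bust's own z axis and vertical above 0.4 rad).
It also fails if it takes over 72 s, if anything falls off the work surface, if the arm or the gripper's body presses on something with over 40 N, if the wrist force passes 120 N, or if a joint passes its speed limit or range.

### The arm

A 7-joint arm with a two-finger parallel gripper is mounted at the origin on the work surface. World frame = base frame: x ahead of the robot, y to its left, z up, the work surface at z = 0. Lengths are in m, angles in rad, forces in N, time in s.
With the tool pointing down it reaches from about 0.425 to 0.875 m from the base axis. Payload 4.7 kg.
Tool frame: the origin (TCP) lies midway between the tips of the shut fingers; the grasp point (between the pads) lies 19 mm behind it (ctrl.grip_point_offset is the distance from the TCP to the grasp point, in m); z points along the fingers, y is the line along which they close (so a half turn about z gives the same grasp; the last joint's range is limited). The gripper opens to 87 mm and grips with 3 to 60 N. Pads are 19 mm wide; open, the fingers measure 117 mm over their backs; the gripper's body (75 mm by 190 mm) begins 51 mm behind the grasp point.
Start: joints at [-1.108, 0.321, -0.07, 1.45, 0.023, 1.371, -0.057], TCP at [0.282, 0.586, 0.223] pointing down, gripper open.
Joint ranges: [-2.86, 2.86], [-0.3, 2.09], [-1.38, 1.24], [0.06, 2.45], [-1.56, 4.7], [0.09, 2.05], [-2.69, 2.69]. Speed limits (rad/s): [2.57, 2.57, 3.14, 3.14, 3.14, 3.14, 3.14].

### API

Orientations are given as a rotation vector (axis times angle).
In Python, from bench import ctrl gives the robot as it stands. The module is installed in compiled form; this text tells all that it offers.
- The arm moves only by the shell command python3 -m handwheel 'ROWS' [OPENING] [FORCE]. ROWS is JSON, a list of rows, each an object of numbers: "x", "y", "z": the shift along the tool's x, y, z in m; "wx", "wy", "wz": the turn, a rotation vector about the tool's x, y, z in degrees. A call has 1 to 10 rows; each row is the pose to reach, as a shift and turn from the pose commanded when the call began, along the tool's axes at that moment; what a row does not reach only later rows make up. A row lasts 1/12 s, in which the tool goes at most 41.7 mm and 7.16 degrees, less where a joint would pass 70% of its speed; a pose out of reach is approached as far as the arm can. A call with a gripper value outside its range is refused whole. OPENING is the finger opening in m, from 0 to 0.087, set as the call begins (- or left out, the last holds). The fingers move at their own pace and stop on an object; FORCE is the grip in N (left out, the last holds). Time passes only in rows, so rows that repeat a pose let the fingers close. It gives the time, the measured TCP pose, the force, the opening and the grip force at its end, in the units of the state.
- ctrl.get_state(): the state, without advancing time (a new reading comes with each control period).
- ctrl.get_image(name): name is "side" or "top" or "wrist"; returns a dict with "image" (480x640x3 uint8, red, green, blue), "K" (3x3 intrinsics, pixels), "k1" (the pictures are not rectified: a ray, as slopes to the right and down, at radius r is drawn at 1 + k1 r^2 times it, then the intrinsics apply), "world_to_cam" (4x4, takes a point from world to camera coordinates); the wrist camera has in their place "hand_eye" (4x4, takes a point from camera to tool coordinates, whose origin is the TCP and whose axes are the flange's). Camera axes: x right, y down, z forward; pixel columns grow to the right and rows downward; lengths in m; the calibration is good to about 2 mm. A picture is of the moment at which its call begins: read the wrist's pose just before it. There is no depth.
- ctrl.close_job(): hands the job in; it is judged then, once.
The state is a dict: "time": time; "joint_positions": joint angles; "qd": joint speeds; "joint_torque": joint torques, N m; "position": TCP position; "tool_rot": TCP orientation; "ft_force": force on the tool from outside, world axes, zero at the start; "torque": the same for the moment, N m; "grip_width": opening from 0.0 (shut) to 1.0 (fully open); "grip_force": force on a finger pad.
Only numpy, scipy, OpenCV 4.12 (cv2) and the standard library are available. Lean on these libraries where they do the work, as an engineer would, in place of code of your own. Each camera call takes 0.05 s, during which the arm holds its last target. There are 200 camera calls.

## Working session

There is one attempt and no reset: what is moved stays moved. The work goes in short steps, Python scripts to look and compute and a shell command to move; the robot and the scene stay as the last step left them, time stands still between calls to the robot, and variables do not carry over. Pictures are saved under pics/ and viewed, at most 12 in all, crops included, and the job is handed in when it is done.

```bash
mkdir -p pics; ls; python3 - <<'E'
from bench import ctrl
import cv2,json
s=ctrl.get_state(); print(s)
for n in("side","top"):
    d=ctrl.get_image(n); cv2.imwrite(f"pics/{n}0.png",d["image"][:,:,::-1]); print(n,d["K"],d["k1"],d["world_to_cam"])
E
```

```text
pics
{'time': 0.0, 'joint_positions': array([-1.10789698,  0.32183154, -0.07009091,  1.45171778,  0.02258169,
        1.37077209, -0.05687978]), 'qd': array([-6.54224635e-05,  1.30463080e-03, -8.32984696e-04, -5.87133319e-04,
       -1.67918459e-03, -9.12495829e-04,  8.37559840e-04]), 'joint_torque': array([-2.26931897e-04, -4.91287100e+01, -4.03897623e-01, -3.12541795e+01,
       -6.39431085e-02,  4.36732150e-02,  1.88037820e-04]), 'position': array([0.28181464, 0.58510196, 0.22143453]), 'tool_rot': array([-6.98908949e-01, -3.06249821e+00,  2.99859869e-03]), 'ft_force': array([-0.22903601,  0.28370834, -0.69385655]), 'torque': array([-0.02367981, -0.03292452,  0.04580963]), 'grip_force': 0.0, 'grip_width': 0.9993301651577623}
side [[465.64627389   0.         321.33042504]
 [  0.         465.64627389 246.37534336]
 [  0.           0.           1.        ]] -0.01394343156332642 [[ 0.79548126 -0.60561523  0.02097018 -0.43389937]
 [-0.37305557 -0.51669566 -0.77061997  0.30456838]
 [ 0.47753439  0.6051907  -0.63694985  0.84750088]
 [ 0.          0.          0.          1.        ]]
top [[493.5804334    0.         315.9740071 ]
 [  0.         493.5804334  238.13868005]
 [  0.           0.           1.        ]] 0.04602383281303166 [[-0.02900387 -0.99955374 -0.00714822 -0.01318798]
 [-0.99359796  0.02961073 -0.10902432  0.53209257]
 [ 0.10918733  0.00394033 -0.99401338  1.32975237]
 [ 0.          0.          0.          1.        ]]
```

View pics/side0.png

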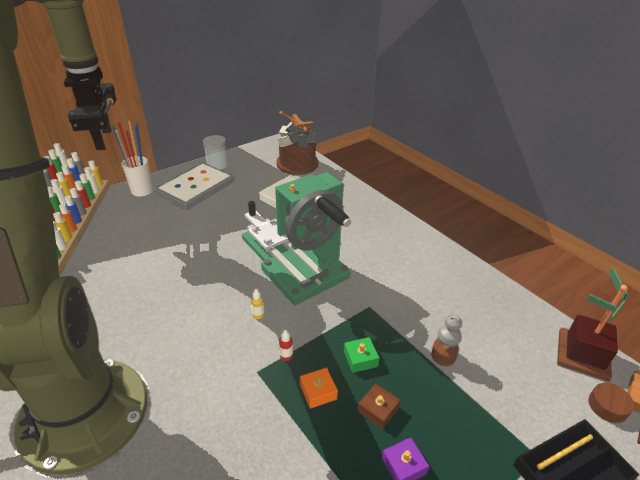

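View pics/top0.png

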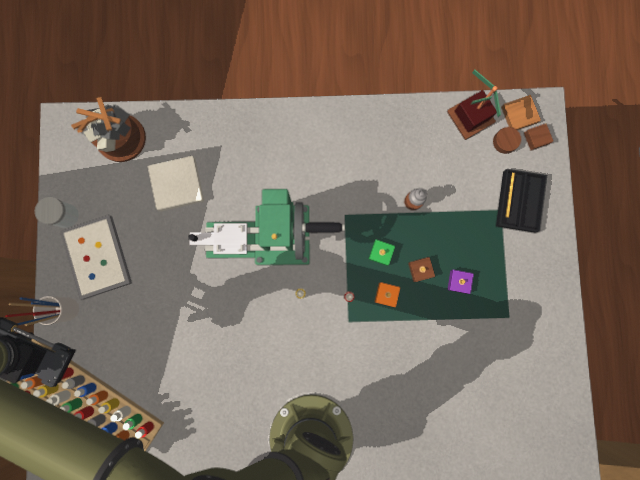

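The side view shows the brown plinth at about (380,405), the press at (305,235), the bust at (447,340), and the droppers at (257,304) and (286,346). In the top view the plinth is at (423,270), the handle spans about (305–343,228) and the knob is at (195,238). So the press axes lie roughly along the world axes.

```bash
cat > h.py <<'E'
from bench import ctrl
import cv2,numpy as np
from scipy.spatial.transform import Rotation as R
def grab(n):
    s=ctrl.get_state(); d=ctrl.get_image(n)
    if n=="wrist":
        T=np.eye(4);T[:3,:3]=R.from_rotvec(s["tool_rot"]).as_matrix();T[:3,3]=s["position"]
        d["c2w"]=T@d["hand_eye"]
    else: d["c2w"]=np.linalg.inv(d["world_to_cam"])
    return d
def ray(d,uv):
    K=d["K"]; p=(np.array(uv,float)-[K[0,2],K[1,2]])/[K[0,0],K[1,1]]; q=p.copy()
    for _ in range(8): q=p/(1+d["k1"]*(q@q))
    v=d["c2w"][:3,:3]@np.r_[q,1]; return d["c2w"][:3,3],v/np.linalg.norm(v)
def onz(d,uv,z):
    o,v=ray(d,uv); return o+v*(z-o[2])/v[2]
def tri(a,ua,b,ub):
    A=np.zeros((3,3));y=np.zeros(3);rs=[ray(a,ua),ray(b,ub)]
    for o,v in rs: P=np.eye(3)-np.outer(v,v);A+=P;y+=P@o
    X=np.linalg.solve(A,y); return X,[np.linalg.norm((np.eye(3)-np.outer(v,v))@(X-o)) for o,v in rs]
def proj(d,X):
    c=np.linalg.inv(d["c2w"])@np.r_[X,1]; q=c[:2]/c[2]; q=q*(1+d["k1"]*(q@q)); return d["K"][:2,:2]@q+d["K"][:2,2]
def blobs(d,mask,box,amin=20):
    x0,y0,x1,y1=box; m=np.zeros_like(mask);m[y0:y1,x0:x1]=mask[y0:y1,x0:x1]
    n,l,st,c=cv2.connectedComponentsWithStats(m.astype(np.uint8))
    return [(l==i,st[i],c[i]) for i in range(1,n) if st[i][4]>=amin]
E
python3 - <<'E'
from h import *
t=grab("top");s=grab("side")
for n,d,boxes in(("top",t,dict(handle=(300,215,350,242),knob=(185,225,215,250))),("side",s,dict(handle=(312,185,360,230),knob=(242,195,264,220)))):
    h=cv2.cvtColor(d["image"],cv2.COLOR_RGB2HSV).astype(int)
    for k,b in boxes.items():
        for m,st,c in blobs(d,h[...,2]<45,b,15):
            r=cv2.minAreaRect(np.argwhere(m)[:,::-1].astype(np.float32)); print(n,k,st,c.round(1),r)
    b=(405,255,440,285) if n=="top" else (350,380,405,430)
    m=(h[...,0]<15)&(h[...,1]>90)&(h[...,2]>50)
    for mm,st,c in blobs(d,m,b,50):
        r=cv2.minAreaRect(np.argwhere(mm)[:,::-1].astype(np.float32)); print(n,"plinth",st,c,r)
        if n=="top":
            P=np.array([onz(d,q,.03) for q in cv2.boxPoints(r)]); print(P.round(4),P.mean(0),np.linalg.norm(P-np.roll(P,1,0),axis=1))
a=cv2.resize(t["image"][195:290,180:360],None,fx=4,fy=4,interpolation=2); b=cv2.resize(t["image"][240:300,395:485],None,fx=4,fy=4,interpolation=2)
c=np.zeros((600,760,3),np.uint8); c[:380,:720]=a; c[380:600,:360]=b[:220]; e=cv2.resize(s["image"][185:235,238:362],None,fx=3,fy=3); c[380:530,370:742]=e
cv2.imwrite("pics/c1.png",c[:,:,::-1])
E
```

```text
top handle [306 223  35   9 156] [324.8 226.7] ((323.0, 227.0), (8.0, 34.0), 90.0)
top knob [193 235   5   6  17] [194.6 238. ] ((195.0, 237.5), (4.0, 5.0), 0.0)
top plinth [409 257  26  25 423] [421.31205674 269.18439716] ((421.3207702636719, 269.12261962890625), (20.74144172668457, 21.97768783569336), 74.05460357666016)
[[ 0.458  -0.2776  0.03  ]
 [ 0.4728 -0.3358  0.03  ]
 [ 0.4182 -0.3482  0.03  ]
 [ 0.4034 -0.2903  0.03  ]] [ 0.43809491 -0.31296686  0.03      ] [0.05599437 0.06004994 0.05601662 0.05975533]
side plinth [ 358  384   42   45 1059] [378.31728045 406.02549575] ((378.275634765625, 405.2459411621094), (34.9962158203125, 34.18748092651367), 36.02737045288086)
```

View pics/c1.png

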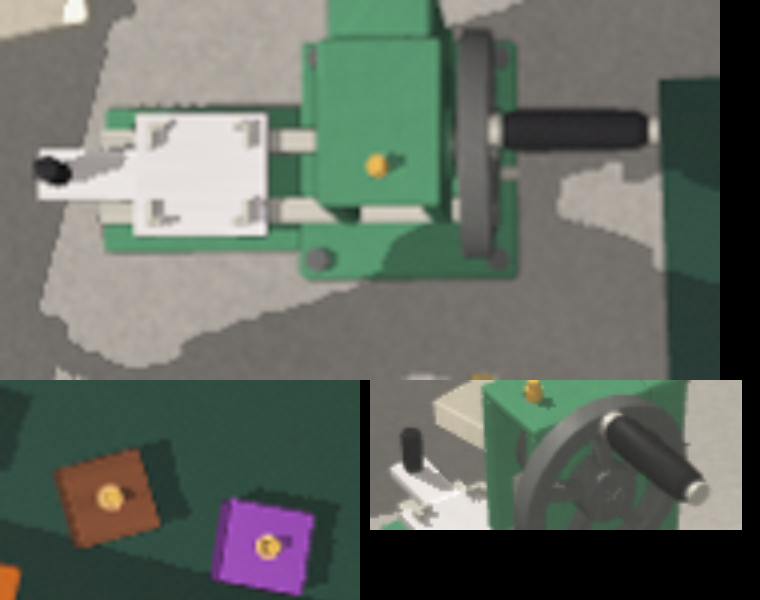

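The crop shows the handle's black grip from about (305.8,227.3) to (342,227.8) in the top view. The nest brackets are centred at about (231,238), the knob's top is at about (191.5,236.7), and the plinth's dowel is at (422.5,269.3).

```bash
python3 - <<'E'
from h import *
t=grab("top");s=grab("side")
for n,u,z in(("handle in",(305.8,227.3),.26),("handle out",(342,227.8),.26),("knob mid",(193.2,237.5),.07),("nest",(231.2,238),.05),("plate",(230.2,238.7),.046),("dowel",(422.5,269.2),.042),("plinth",(421.3,269.1),.03)):
    print(n,onz(t,u,z).round(4))
# side crops: handle ends, knob
f=lambda x,y:(238+(x-370)/3,185+(y-380)/3)
print("hin",tri(t,(305.8,227.3),s,f(620,428)),"hout",tri(t,(342,227.8),s,f(692,488)))
print("knob mid",tri(t,(193.2,237.5),s,f(412,452)))
# plinth top 4 corners, side minAreaRect of dowel etc.
hs=cv2.cvtColor(s["image"],cv2.COLOR_RGB2HSV).astype(int); ht=cv2.cvtColor(t["image"],cv2.COLOR_RGB2HSV).astype(int)
for n,d,h,b,m in(("bust",t,ht,(400,185,435,212),None),):
    pass
def col(d,h,box,lo,hi,sat,v=80):
    return [(c.round(1),st[:4]) for _,st,c in blobs(d,(h[...,0]>=lo)&(h[...,0]<=hi)&(h[...,1]>sat)&(h[...,2]>v),box,4)]
print("dropA yellow",col(t,ht,(290,285,312,303),15,35,60),col(s,hs,(245,285,270,325),15,35,100))
print("dropB red",col(t,ht,(340,288,358,304),0,8,100)+col(t,ht,(340,288,358,304),172,180,80),col(s,hs,(275,325,300,365),0,6,140)+col(s,hs,(275,325,300,365),172,180,140))
print("side bust base",onz(s,(445,357),0.0),"side feet",onz(s,(258,319),0),onz(s,(287,360),0))
E
```

```text
handle in [ 0.5317 -0.0072  0.26  ]
handle out [ 0.5281 -0.0899  0.26  ]
knob mid [0.5384 0.2983 0.07  ]
nest [0.5364 0.2007 0.05  ]
plate [0.535  0.2042 0.046 ]
dowel [ 0.4372 -0.3137  0.042 ]
plinth [ 0.4381 -0.3129  0.03  ]
hin (array([ 0.53216243, -0.00752085,  0.26035486]), [np.float64(0.0005678157790269154), np.float64(0.0005678157790270179)]) hout (array([ 0.52759482, -0.08962936,  0.26206511]), [np.float64(0.00029320233873236345), np.float64(0.0002932023387324548)])
knob mid (array([0.53913281, 0.30016797, 0.06287501]), [np.float64(0.00017763162240159552), np.float64(0.00017763162240176555)])
dropA yellow [(array([300.2, 292.8]), array([295, 288,  11,  11], dtype=int32))] [(array([256.6, 302.3]), array([251, 297,  13,  11], dtype=int32)), (array([258.2, 316.2]), array([252, 313,  13,   7], dtype=int32))]
dropB red [(array([348.7, 293.4]), array([344, 292,  10,   4], dtype=int32)), (array([348.7, 299.4]), array([344, 297,  10,   5], dtype=int32))] [(array([285.3, 343.9]), array([279, 339,  13,  10], dtype=int32)), (array([286.2, 358.2]), array([280, 355,  13,   6], dtype=int32))]
side bust base [ 0.63150696 -0.30949379  0.        ] side feet [0.37477054 0.00747651 0.        ] [ 0.36470679 -0.12191707  0.        ]
```

```bash
cat >> h.py <<'E'
def to(P,yaw=None):
    "tool-frame shift to world P; tool y axis to world angle yaw (deg)"
    s=ctrl.get_state(); M=R.from_rotvec(s["tool_rot"]).as_matrix()
    d=M.T@(np.array(P)-s["position"]); w=None
    if yaw is not None:
        a=np.radians(yaw); y=np.array([np.cos(a),np.sin(a),0]); z=np.array([0,0,-1.]); G=np.c_[np.cross(y,z),y,z]
        w=np.degrees(R.from_matrix(M.T@G).as_rotvec()).round(2)
    print("shift mm",(d*1e3).round(1),"turn",w,"yaw_y",np.degrees(np.arctan2(M[1,1],M[0,1])).round(2),"t",round(s["time"],2),"pos",s["position"].round(4),"F",s["ft_force"].round(1))
E
python3 -m handwheel '[{"z":-0.04},{"x":-0.03,"y":-0.02,"z":-0.06,"wz":6},{"x":-0.276,"y":-0.185,"z":-0.18,"wz":51},{"x":-0.276,"y":-0.185,"z":-0.18,"wz":51},{"x":-0.276,"y":-0.185,"z":-0.18,"wz":51},{"x":-0.276,"y":-0.185,"z":-0.18,"wz":51},{"x":-0.276,"y":-0.185,"z":-0.18,"wz":51},{"x":-0.276,"y":-0.185,"z":-0.18,"wz":51},{"x":-0.276,"y":-0.185,"z":-0.18,"wz":51},{"x":-0.276,"y":-0.185,"z":-0.18,"wz":51}]' 0.087 30
python3 -c "
from h import *
to([.50,-.05,.40],13.5);to([.438,-.313,.2],13.5)"
```

```text
shift mm [-472.2 -478.1 -177.5] turn [-3.000e-02  2.000e-02  5.079e+01] yaw_y 64.29 t 0.3 pos [0.282  0.5855 0.2222] F [-0.3  0.2 -0. ]
shift mm [-530.4 -741.8   22.7] turn [-3.000e-02  2.000e-02  5.079e+01] yaw_y 64.29 t 0.3 pos [0.282  0.5855 0.2222] F [-0.3  0.2 -0. ]invalid input at $[0]: expected keys x, y, z, wx, wy, wz
```

```bash

python3 -m handwheel '[{"x":0,"y":0,"z":-0.04,"wx":0,"wy":0,"wz":0},{"x":-0.03,"y":-0.02,"z":-0.06,"wx":0,"wy":0,"wz":6},{"x":-0.276,"y":-0.185,"z":-0.18,"wx":0,"wy":0,"wz":51},{"x":-0.276,"y":-0.185,"z":-0.18,"wx":0,"wy":0,"wz":51},{"x":-0.276,"y":-0.185,"z":-0.18,"wx":0,"wy":0,"wz":51},{"x":-0.276,"y":-0.185,"z":-0.18,"wx":0,"wy":0,"wz":51},{"x":-0.276,"y":-0.185,"z":-0.18,"wx":0,"wy":0,"wz":51},{"x":-0.276,"y":-0.185,"z":-0.18,"wx":0,"wy":0,"wz":51},{"x":-0.276,"y":-0.185,"z":-0.18,"wx":0,"wy":0,"wz":51},{"x":-0.276,"y":-0.185,"z":-0.18,"wx":0,"wy":0,"wz":51}]' 0.087 30
python3 -c "
from h import *
to([.50,-.05,.40],13.5);to([.438,-.313,.2],13.5)"
```

```text
time: 1.13
position: [0.4528, 0.295, 0.4048]
tool_rot: [1.956, 2.456, 0.003]
ft_force: [0.7, -0.8, 1.3]
grip_width: 1.003
grip_force: 0.0
shift mm [-346.8  -31.1    4.7] turn [ 0.17  0.01 -0.58] yaw_y 12.92 t 1.13 pos [0.4528 0.295  0.4048] F [ 0.7 -0.8  1.3]
shift mm [-589.3 -151.   204.4] turn [ 0.17  0.01 -0.58] yaw_y 12.92 t 1.13 pos [0.4528 0.295  0.4048] F [ 0.7 -0.8  1.3]
```

```bash

python3 -m handwheel '[{"x":-0.347,"y":-0.031,"z":0,"wx":0,"wy":0,"wz":0},{"x":-0.347,"y":-0.031,"z":0,"wx":0,"wy":0,"wz":0},{"x":-0.347,"y":-0.031,"z":0,"wx":0,"wy":0,"wz":0},{"x":-0.347,"y":-0.031,"z":0,"wx":0,"wy":0,"wz":0},{"x":-0.347,"y":-0.031,"z":0,"wx":0,"wy":0,"wz":0},{"x":-0.347,"y":-0.031,"z":0,"wx":0,"wy":0,"wz":0},{"x":-0.347,"y":-0.031,"z":0,"wx":0,"wy":0,"wz":0},{"x":-0.347,"y":-0.031,"z":0,"wx":0,"wy":0,"wz":0},{"x":-0.347,"y":-0.031,"z":0,"wx":0,"wy":0,"wz":0},{"x":-0.38,"y":-0.05,"z":0.01,"wx":0,"wy":0,"wz":-0.6}]'
python3 -m handwheel '[{"x":-0.2,"y":-0.1,"z":0.195,"wx":0,"wy":0,"wz":0},{"x":-0.2,"y":-0.1,"z":0.195,"wx":0,"wy":0,"wz":0},{"x":-0.2,"y":-0.1,"z":0.195,"wx":0,"wy":0,"wz":0},{"x":-0.2,"y":-0.1,"z":0.195,"wx":0,"wy":0,"wz":0},{"x":-0.2,"y":-0.1,"z":0.195,"wx":0,"wy":0,"wz":0},{"x":-0.2,"y":-0.1,"z":0.195,"wx":0,"wy":0,"wz":0},{"x":-0.2,"y":-0.1,"z":0.195,"wx":0,"wy":0,"wz":0},{"x":-0.2,"y":-0.1,"z":0.195,"wx":0,"wy":0,"wz":0},{"x":-0.2,"y":-0.1,"z":0.195,"wx":0,"wy":0,"wz":0}]'
python3 - <<'E'
from h import *
d=grab("wrist"); im=d["image"]; cv2.imwrite("pics/w1.png",im[:,:,::-1])
print(proj(d,[.438,-.313,.03]))
h=cv2.cvtColor(im,cv2.COLOR_RGB2HSV).astype(int)
m=(h[...,0]<14)&(h[...,1]>90)&(h[...,2]>60)
for mm,st,c in blobs(d,m,(0,0,640,480),800):
    r=cv2.minAreaRect(np.argwhere(mm)[:,::-1].astype(np.float32)); P=np.array([onz(d,q,.03) for q in cv2.boxPoints(r)])
    print(st,c,P.mean(0).round(4),np.linalg.norm(P-np.roll(P,1,0),axis=1).round(4),np.degrees(np.arctan2(*(P[1]-P[0])[1::-1])))
to([.438,-.313,.2],13.5)
E
```

```text
time: 1.97
position: [0.4911, -0.0806, 0.3934]
tool_rot: [1.931, 2.476, 0.004]
ft_force: [1.0, 2.0, 0.4]
grip_width: 0.999
grip_force: 0.0
time: 2.72
position: [0.4375, -0.302, 0.1958]
tool_rot: [-1.941, -2.466, 0.003]
ft_force: [-0.2, 0.6, -0.2]
grip_width: 1.001
grip_force: 0.0
[317.92602983 233.83995614]
[ 280  196   71   74 4609] [314.63419397 231.87567802] [ 0.4353 -0.3131  0.03  ] [0.0572 0.0595 0.0546 0.0595] 101.2340685068206
[ 505  241   73   64 2448] [533.84722222 266.16707516] [ 0.6155 -0.2974  0.03  ] [0.0479 0.0499 0.0463 0.0511] 61.63257018006797
shift mm [-11.8  -4.4  -2.8] turn [-0.06 -0.05  0.27] yaw_y 13.77 t 2.77 pos [ 0.4395 -0.3005  0.1972] F [ 0.2  0.6 -0. ]
```

View pics/w1.png

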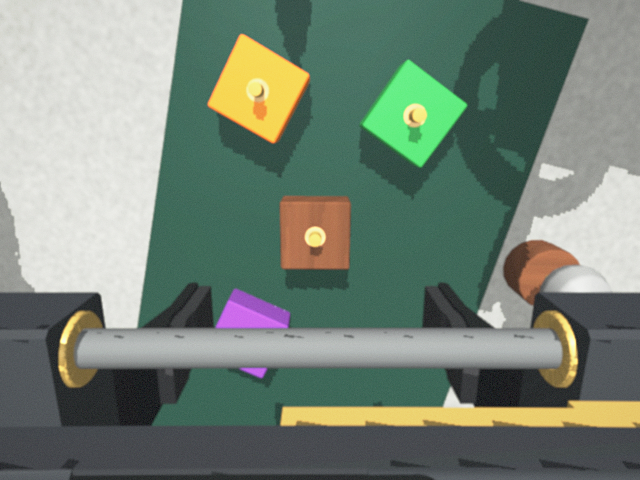

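The wrist view shows the brown plinth aligned with the tool. Its top face spans x 281–350 and y 202–270, which puts the centre at about (0.436,-0.315).

```bash

python3 -m handwheel '[{"x":-0.0135,"y":-0.0065,"z":0.03,"wx":0,"wy":0,"wz":0},{"x":-0.0135,"y":-0.0065,"z":0.07,"wx":0,"wy":0,"wz":0},{"x":-0.0135,"y":-0.0065,"z":0.11,"wx":0,"wy":0,"wz":0},{"x":-0.0135,"y":-0.0065,"z":0.145,"wx":0,"wy":0,"wz":0},{"x":-0.0135,"y":-0.0065,"z":0.17,"wx":0,"wy":0,"wz":0},{"x":-0.0135,"y":-0.0065,"z":0.184,"wx":0,"wy":0,"wz":0},{"x":-0.0135,"y":-0.0065,"z":0.19,"wx":0,"wy":0,"wz":0},{"x":-0.0135,"y":-0.0065,"z":0.19,"wx":0,"wy":0,"wz":0}]'
python3 -c "
from h import *
to([.4363,-.315,.007],13.5)"
```

```text
time: 3.43
position: [0.438, -0.314, 0.0076]
tool_rot: [-1.934, -2.475, -0.001]
ft_force: [0.7, 0.1, 0.3]
grip_width: 0.997
grip_force: 0.0
shift mm [-0.6 -1.9  0.6] turn [ 0.01 -0.03  0.49] yaw_y 13.99 t 3.43 pos [ 0.438  -0.314   0.0076] F [0.7 0.1 0.3]
```

```bash

python3 -m handwheel '[{"x":0,"y":0,"z":0,"wx":0,"wy":0,"wz":0},{"x":0,"y":0,"z":0,"wx":0,"wy":0,"wz":0},{"x":0,"y":0,"z":0,"wx":0,"wy":0,"wz":0},{"x":0,"y":0,"z":0,"wx":0,"wy":0,"wz":0},{"x":0,"y":0,"z":0,"wx":0,"wy":0,"wz":0},{"x":0,"y":0,"z":0,"wx":0,"wy":0,"wz":0}]' 0.045 30
python3 -m handwheel '[{"x":0,"y":0,"z":-0.01,"wx":0,"wy":0,"wz":0},{"x":0,"y":0,"z":-0.04,"wx":0,"wy":0,"wz":0},{"x":0,"y":0,"z":-0.08,"wx":0,"wy":0,"wz":0},{"x":0,"y":0,"z":-0.12,"wx":0,"wy":0,"wz":0},{"x":0,"y":0,"z":-0.16,"wx":0,"wy":0,"wz":0},{"x":0,"y":0,"z":-0.2,"wx":0,"wy":0,"wz":0},{"x":0,"y":0,"z":-0.24,"wx":0,"wy":0,"wz":0},{"x":0,"y":0,"z":-0.28,"wx":0,"wy":0,"wz":0},{"x":0,"y":0,"z":-0.32,"wx":0,"wy":0,"wz":0},{"x":0,"y":0,"z":-0.35,"wx":0,"wy":0,"wz":0}]'
python3 -c "
from h import *
to([.50,.0,.38],-1.5);to([.537,.204,.20],-1.5)"
```

```text
time: 3.93
position: [0.4374, -0.315, 0.0081]
tool_rot: [1.936, 2.473, 0.001]
ft_force: [-0.4, 0.1, 2.4]
grip_width: 0.643
grip_force: 30.0
time: 4.77
position: [0.4365, -0.3156, 0.3616]
tool_rot: [1.936, 2.47, 0.003]
ft_force: [0.7, 0.0, -0.7]
grip_width: 0.638
grip_force: 30.0
shift mm [291.3 137.2 -18.4] turn [ 0.2   0.05 15.33] yaw_y 13.83 t 4.77 pos [ 0.4365 -0.3156  0.3616] F [ 0.7  0.  -0.7]
shift mm [480.8 221.2 161.6] turn [ 0.2   0.05 15.33] yaw_y 13.83 t 4.77 pos [ 0.4365 -0.3156  0.3616] F [ 0.7  0.  -0.7]
```

```bash

python3 -m handwheel '[{"x":0.458,"y":0.211,"z":0,"wx":0,"wy":0,"wz":15.3},{"x":0.458,"y":0.211,"z":0,"wx":0,"wy":0,"wz":15.3},{"x":0.458,"y":0.211,"z":0,"wx":0,"wy":0,"wz":15.3},{"x":0.458,"y":0.211,"z":0,"wx":0,"wy":0,"wz":15.3},{"x":0.458,"y":0.211,"z":0,"wx":0,"wy":0,"wz":15.3},{"x":0.458,"y":0.211,"z":0,"wx":0,"wy":0,"wz":15.3},{"x":0.458,"y":0.211,"z":0,"wx":0,"wy":0,"wz":15.3},{"x":0.458,"y":0.211,"z":0,"wx":0,"wy":0,"wz":15.3},{"x":0.458,"y":0.211,"z":0,"wx":0,"wy":0,"wz":15.3},{"x":0.458,"y":0.211,"z":0,"wx":0,"wy":0,"wz":15.3}]'
python3 -m handwheel '[{"x":0.05,"y":0.02,"z":0.04,"wx":0,"wy":0,"wz":0},{"x":0.08,"y":0.02,"z":0.08,"wx":0,"wy":0,"wz":0},{"x":0.08,"y":0.02,"z":0.1,"wx":0,"wy":0,"wz":0},{"x":0.08,"y":0.02,"z":0.1,"wx":0,"wy":0,"wz":0},{"x":0.08,"y":0.02,"z":0.1,"wx":0,"wy":0,"wz":0},{"x":0.08,"y":0.02,"z":0.1,"wx":0,"wy":0,"wz":0}]'
python3 - <<'E'
from h import *
to([.537,.204,.15],-1.5)
d=grab("wrist"); im=d["image"]; cv2.imwrite("pics/w2.png",im[:,:,::-1])
for P in([.537,.204,.046],[.5393,.299,.086],[.565,.233,.054]): print(P,proj(d,P))
E
```

```text
time: 5.6
position: [0.5117, 0.0779, 0.3581]
tool_rot: [2.25, 2.193, 0.001]
ft_force: [1.4, -0.1, -0.8]
grip_width: 0.642
grip_force: 30.0
time: 6.1
position: [0.5344, 0.1546, 0.2586]
tool_rot: [2.249, 2.191, -0.0]
ft_force: [0.6, -0.5, -1.1]
grip_width: 0.643
grip_force: 30.0
shift mm [ 49.6   1.2 108.6] turn [0.04 0.06 0.  ] yaw_y -1.5 t 6.1 pos [0.5344 0.1546 0.2586] F [ 0.6 -0.5 -1.1]
[0.537, 0.204, 0.046] [321.02005419 151.76029807]
[0.5393, 0.299, 0.086] [321.28990719  18.90488609]
[0.565, 0.233, 0.054] [354.04525409 115.61917417]
```

View pics/w2.png

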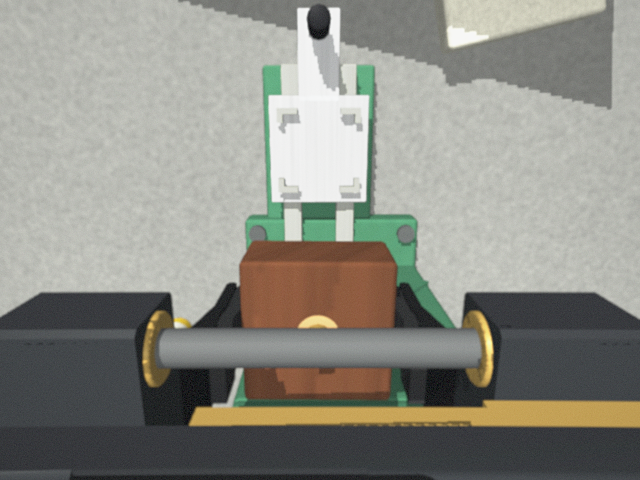

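The wrist view shows the nest brackets' outer corners at (277,109), (361,109), (278,196) and (361,195). The nest is therefore centred at about (319.3,152.3), with the knob top at (318.5,18). The plinth is held square.

```bash

python3 - <<'E'
from h import *
d=grab("wrist"); im=d["image"]
C=np.array([onz(d,q,.053) for q in((277.5,109),(361,109),(278,196),(361.5,195.5))]); print(C.round(4),C.mean(0).round(4))
print("axis deg",[np.degrees(np.arctan2(*(C[i]-C[j])[1::-1])).round(2) for i,j in((0,2),(1,3),(1,0),(3,2))])
print("knob top",onz(d,(318.5,18),.086),"K",d["K"],d["hand_eye"].round(3))
# plinth in hand: front top edge, z of top = TCP+~.022
h=cv2.cvtColor(im,cv2.COLOR_RGB2HSV).astype(int)
m=(h[...,0]<14)&(h[...,1]>90)&(h[...,2]>40)
p=[i for i in (np.flatnonzero(m[r,230:410]) for r in (300,)) ]; 
z=ctrl.get_state()["position"][2]
for r in (275,285,295): 
    f=np.flatnonzero(m[r,230:410])+230; print(r,f.min(),f.max(),onz(d,((f.min()+f.max())/2,r),z+.022).round(4))
to(np.r_[C.mean(0)[:2],.15],-1.5)
E
```

```text
[[0.5031 0.2399 0.053 ]
 [0.5723 0.2379 0.053 ]
 [0.4996 0.1674 0.053 ]
 [0.5727 0.1657 0.053 ]] [0.5369 0.2027 0.053 ]
axis deg [np.float64(87.2), np.float64(90.3), np.float64(-1.66), np.float64(-1.34)]
knob top [0.53868458 0.29971294 0.086     ] K [[425.57674424   0.         317.53239398]
 [  0.         425.57674424 241.54030039]
 [  0.           0.           1.        ]] [[-0.002 -0.963 -0.268  0.074]
 [ 1.    -0.001 -0.001 -0.002]
 [ 0.001 -0.268  0.963 -0.163]
 [ 0.     0.     0.     1.   ]]
275 240 395 [0.534  0.1766 0.2824]
285 240 395 [0.5339 0.1729 0.2824]
295 240 395 [0.5338 0.1691 0.2824]
shift mm [ 48.4  -0.4 110.4] turn [ 0.23 -0.07 -0.09] yaw_y -1.59 t 6.2 pos [0.5355 0.1542 0.2604] F [-0.1  0.4 -1.3]
```

```bash

python3 - <<'E'
from h import *
im=cv2.imread("pics/w2.png"); g=im[230:290,270:370].mean((1,2)); print(g.round(0).tolist())
d=ctrl.get_image("wrist"); H=d["hand_eye"]
d["c2w"]=H
for r,z in((241,.007),(263,-.023),(241,.006),(263,-.024)):
    o,v=ray(d,(319,r)); print(r,z,(o+v*(z-o[2])/v[2]).round(4))
E
```

```text
[159.0, 159.0, 159.0, 159.0, 159.0, 159.0, 160.0, 159.0, 160.0, 159.0, 146.0, 112.0, 83.0, 78.0, 79.0, 79.0, 79.0, 79.0, 79.0, 79.0, 79.0, 80.0, 80.0, 80.0, 79.0, 80.0, 80.0, 80.0, 81.0, 81.0, 83.0, 90.0, 99.0, 106.0, 107.0, 104.0, 102.0, 100.0, 99.0, 99.0, 99.0, 98.0, 99.0, 98.0, 99.0, 99.0, 98.0, 98.0, 98.0, 98.0, 98.0, 98.0, 99.0, 98.0, 99.0, 99.0, 99.0, 99.0, 99.0, 99.0]
241 0.007 [ 0.0266 -0.0012  0.007 ]
263 -0.023 [ 0.027  -0.0013 -0.023 ]
241 0.006 [ 0.0269 -0.0012  0.006 ]
263 -0.024 [ 0.0274 -0.0013 -0.024 ]
```

```bash

python3 -m handwheel '[{"x":0.04,"y":0.0012,"z":0.01,"wx":0,"wy":0,"wz":0},{"x":0.0505,"y":0.0015,"z":0.04,"wx":0,"wy":0,"wz":0},{"x":0.0505,"y":0.0015,"z":0.08,"wx":0,"wy":0,"wz":0},{"x":0.0505,"y":0.0015,"z":0.12,"wx":0,"wy":0,"wz":0},{"x":0.0505,"y":0.0015,"z":0.16,"wx":0,"wy":0,"wz":0},{"x":0.0505,"y":0.0015,"z":0.178,"wx":0,"wy":0,"wz":0},{"x":0.0505,"y":0.0015,"z":0.178,"wx":0,"wy":0,"wz":0},{"x":0.0505,"y":0.0015,"z":0.178,"wx":0,"wy":0,"wz":0},{"x":0.0505,"y":0.0015,"z":0.178,"wx":0,"wy":0,"wz":0}]'
python3 - <<'E'
from h import *
to([.5375,.2045,.053],-1.5)
d=grab("wrist"); s=grab("side")
a=cv2.resize(s["image"][170:290,210:310],None,fx=4,fy=4); b=d["image"][60:420,160:480]
c=np.zeros((480,720,3),np.uint8); c[:,:400]=a; c[:360,400:]=b
cv2.imwrite("pics/c3.png",c[:,:,::-1])
E
```

```text
time: 7.0
position: [0.5392, 0.2067, 0.0826]
tool_rot: [2.249, 2.192, 0.008]
ft_force: [0.3, 0.4, -0.4]
grip_width: 0.635
grip_force: 30.0
shift mm [-2.3 -1.8 29.6] turn [ 0.26 -0.13  0.03] yaw_y -1.47 t 7.0 pos [0.5392 0.2067 0.0826] F [ 0.3  0.4 -0.4]
```

View pics/c3.png

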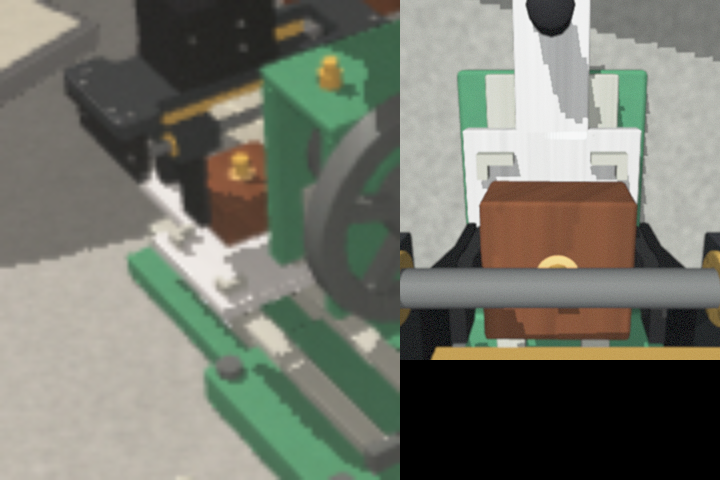

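The side view shows the plinth hovering above the nest. In the wrist view the far bracket corners are at about (237,213) and (387,213) and the plinth spans about 241–396. The nest is therefore slightly left of the plinth, so I'll quantify the offset.

```bash

python3 - <<'E'
from h import *
d=grab("wrist"); s=ctrl.get_state(); im=d["image"]; d["c2w"]=d["hand_eye"]
g=im.astype(float).mean(2)
for r in (195,205,216,222): 
    gr=np.abs(np.diff(g[r,200:430])); i=np.flatnonzero(gr>25)+200; print(r,i.tolist())
gc=np.diff(g[120:280,232:246].mean(1)); print("bracketL rows",[(120+i,round(v)) for i,v in enumerate(gc) if abs(v)>8])
gc=np.diff(g[120:280,376:386].mean(1)); print("bracketR rows",[(120+i,round(v)) for i,v in enumerate(gc) if abs(v)>8])
gc=np.diff(g[120:280,280:350].mean(1)); print("plinth rows",[(120+i,round(v)) for i,v in enumerate(gc) if abs(v)>5])
def at(u,z): o,v=ray(d,u); return ((o+v*(z-o[2])/v[2])*1e3).round(1)
Z=s["position"][2]
print("plate L/R at r205",at((226,205),Z-.046),at((402,205),Z-.046))
print("far bracket corners",at((237,213),Z-.054),at((387,213),Z-.054))
print("plinth",at((318.5,242),.007),at((318.5,263),-.023), s["position"])
E
```

```text
195 [220, 222, 223, 400, 401, 404]
205 [220, 222, 223, 224, 399, 400, 401, 406]
216 [221, 223, 224, 272, 274, 275, 276, 349, 351, 398, 399, 400, 404]
222 [221, 224, 225, 272, 277, 349, 398, 399, 400, 403, 404]
bracketL rows [(128, -10), (129, -24), (130, -17), (186, 8), (187, 26), (188, 27), (189, 28), (190, 18), (211, -12), (212, -21), (214, 9), (215, 11), (248, 9)]
bracketR rows [(128, -13), (129, -24), (130, -16), (165, -11), (186, 19), (187, 34), (188, 24), (189, 28), (190, 18), (211, -32), (212, -28), (214, 19), (215, 16), (239, -13), (240, -42), (241, -48), (242, -21)]
plinth rows [(178, 7), (199, -5), (239, -16), (240, -69), (241, -63), (242, -13), (260, 6), (261, 9), (262, 6)]
plate L/R at r205 [ 36.3 -45.2  36.2] [36.2 38.3 36.2]
far bracket corners [ 34.1 -38.6  28.2] [34.  30.  28.2]
plinth [26.2 -1.4  7. ] [ 27.   -1.4 -23. ] [0.53871126 0.20706345 0.08224364]
```

```bash

python3 -m handwheel '[{"x":-0.0006,"y":-0.0028,"z":0.004,"wx":0,"wy":0,"wz":0},{"x":-0.0006,"y":-0.0028,"z":0.01,"wx":0,"wy":0,"wz":0},{"x":-0.0006,"y":-0.0028,"z":0.015,"wx":0,"wy":0,"wz":0},{"x":-0.0006,"y":-0.0028,"z":0.019,"wx":0,"wy":0,"wz":0},{"x":-0.0006,"y":-0.0028,"z":0.021,"wx":0,"wy":0,"wz":0},{"x":-0.0006,"y":-0.0028,"z":0.023,"wx":0,"wy":0,"wz":0},{"x":-0.0006,"y":-0.0028,"z":0.0245,"wx":0,"wy":0,"wz":0},{"x":-0.0006,"y":-0.0028,"z":0.0255,"wx":0,"wy":0,"wz":0}]'
python3 -m handwheel '[{"x":0,"y":0,"z":0.001,"wx":0,"wy":0,"wz":0},{"x":0,"y":0,"z":0.002,"wx":0,"wy":0,"wz":0},{"x":0,"y":0,"z":0.003,"wx":0,"wy":0,"wz":0}]'
```

```text
time: 7.82
position: [0.5349, 0.2059, 0.0542]
tool_rot: [2.248, 2.193, 0.002]
ft_force: [0.5, -0.5, 6.2]
grip_width: 0.642
grip_force: 30.0
time: 8.07
position: [0.5349, 0.2058, 0.0538]
tool_rot: [-2.249, -2.193, -0.002]
ft_force: [-6.5, -4.0, 24.1]
grip_width: 0.64
grip_force: 30.0
```

```bash

python3 -m handwheel '[{"x":0,"y":0,"z":-0.003,"wx":0,"wy":0,"wz":0},{"x":0,"y":0,"z":-0.003,"wx":0,"wy":0,"wz":0},{"x":0,"y":0,"z":-0.003,"wx":0,"wy":0,"wz":0},{"x":0,"y":0,"z":-0.003,"wx":0,"wy":0,"wz":0}]' 0.082
python3 -m handwheel '[{"x":0,"y":0,"z":-0.02,"wx":0,"wy":0,"wz":0},{"x":0,"y":0,"z":-0.05,"wx":0,"wy":0,"wz":0},{"x":-0.01,"y":0,"z":-0.08,"wx":0,"wy":0,"wz":0},{"x":-0.01,"y":0,"z":-0.12,"wx":0,"wy":0,"wz":0},{"x":-0.01,"y":0,"z":-0.13,"wx":0,"wy":0,"wz":0},{"x":-0.01,"y":0,"z":-0.13,"wx":0,"wy":0,"wz":0}]' 0.082
python3 - <<'E'
from h import *
d=grab("wrist"); s=grab("side")
a=cv2.resize(s["image"][170:290,210:310],None,fx=4,fy=4); b=d["image"][0:360,160:480]
c=np.zeros((480,720,3),np.uint8); c[:,:400]=a; c[:360,400:]=b
cv2.imwrite("pics/c4.png",c[:,:,::-1])
to([.5385,.300,.15],-1.5)
E
```

```text
time: 8.4
position: [0.5333, 0.2059, 0.0534]
tool_rot: [-2.248, -2.194, 0.002]
ft_force: [0.1, -0.5, 0.7]
grip_width: 0.857
grip_force: 0.0
time: 8.9
position: [0.5359, 0.1968, 0.1877]
tool_rot: [2.248, 2.193, 0.01]
ft_force: [-0.8, -0.2, -0.3]
grip_width: 0.941
grip_force: 0.0
shift mm [104.    2.6  33.3] turn [-0.04  0.    0.11] yaw_y -1.39 t 9.0 pos [0.5333 0.1961 0.1834] F [-0.   0.7 -1.8]
```

View pics/c4.png

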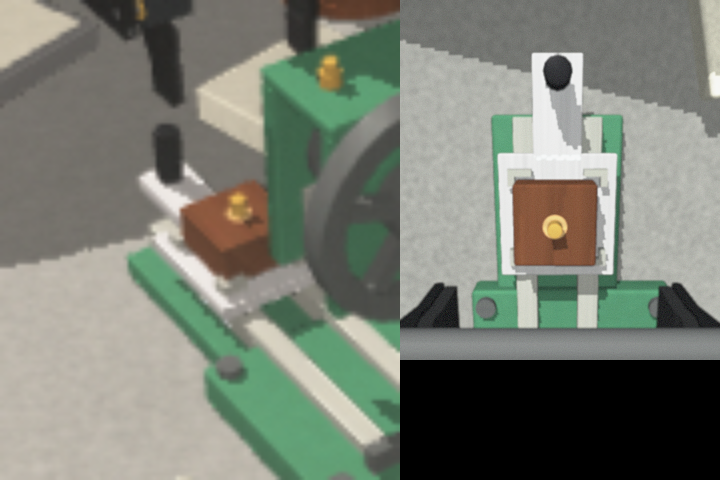

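Both views show the plinth flat and square inside the four brackets, with the dowel up. Next I'll push the shuttle home with shut fingers from behind the knob.

```bash

python3 -m handwheel '[{"x":0.04,"y":0,"z":0,"wx":0,"wy":0,"wz":0},{"x":0.08,"y":0,"z":0,"wx":0,"wy":0,"wz":0},{"x":0.12,"y":0,"z":0.01,"wx":0,"wy":0,"wz":0},{"x":0.142,"y":0,"z":0.04,"wx":0,"wy":0,"wz":0},{"x":0.142,"y":0,"z":0.08,"wx":0,"wy":0,"wz":0},{"x":0.142,"y":0,"z":0.11,"wx":0,"wy":0,"wz":0},{"x":0.142,"y":0,"z":0.122,"wx":0,"wy":0,"wz":0},{"x":0.142,"y":0,"z":0.122,"wx":0,"wy":0,"wz":0},{"x":0.142,"y":0,"z":0.122,"wx":0,"wy":0,"wz":0},{"x":0.142,"y":0,"z":0.122,"wx":0,"wy":0,"wz":0}]' 0
python3 -m handwheel '[{"x":-0.01,"y":0,"z":0,"wx":0,"wy":0,"wz":0},{"x":-0.018,"y":0,"z":0,"wx":0,"wy":0,"wz":0},{"x":-0.022,"y":0,"z":0,"wx":0,"wy":0,"wz":0},{"x":-0.026,"y":0,"z":0,"wx":0,"wy":0,"wz":0},{"x":-0.03,"y":0,"z":0,"wx":0,"wy":0,"wz":0}]'
```

```text
time: 9.83
position: [0.5386, 0.3381, 0.0638]
tool_rot: [2.249, 2.193, 0.004]
ft_force: [0.3, -0.5, 0.2]
grip_width: 0.264
grip_force: 0.0
time: 10.25
position: [0.5383, 0.3085, 0.0637]
tool_rot: [2.249, 2.193, 0.008]
ft_force: [3.8, 2.1, 2.2]
grip_width: 0.011
grip_force: 2.2
```

```bash

python3 -m handwheel '[{"x":-0.008,"y":0,"z":0,"wx":0,"wy":0,"wz":0},{"x":-0.018,"y":0,"z":0,"wx":0,"wy":0,"wz":0},{"x":-0.03,"y":0,"z":0,"wx":0,"wy":0,"wz":0},{"x":-0.042,"y":0,"z":0,"wx":0,"wy":0,"wz":0},{"x":-0.054,"y":0,"z":0,"wx":0,"wy":0,"wz":0},{"x":-0.066,"y":0,"z":0,"wx":0,"wy":0,"wz":0},{"x":-0.078,"y":0,"z":0,"wx":0,"wy":0,"wz":0},{"x":-0.09,"y":0,"z":0,"wx":0,"wy":0,"wz":0},{"x":-0.1,"y":0,"z":0,"wx":0,"wy":0,"wz":0},{"x":-0.108,"y":0,"z":0,"wx":0,"wy":0,"wz":0}]'
python3 -m handwheel '[{"x":-0.004,"y":0,"z":0,"wx":0,"wy":0,"wz":0},{"x":-0.008,"y":0,"z":0,"wx":0,"wy":0,"wz":0},{"x":-0.012,"y":0,"z":0,"wx":0,"wy":0,"wz":0},{"x":-0.015,"y":0,"z":0,"wx":0,"wy":0,"wz":0},{"x":-0.018,"y":0,"z":0,"wx":0,"wy":0,"wz":0}]'
```

```text
time: 11.08
position: [0.5357, 0.1999, 0.0635]
tool_rot: [2.248, 2.193, 0.007]
ft_force: [5.1, 2.8, 3.1]
grip_width: 0.004
grip_force: 2.5
time: 11.5
position: [0.5329, 0.1822, 0.0619]
tool_rot: [-2.247, -2.194, 0.001]
ft_force: [2.1, 3.8, 0.9]
grip_width: 0.006
grip_force: 1.6
```

```bash

for i in 1 2 ; do python3 -m handwheel '[{"x":-0.002,"y":0,"z":0,"wx":0,"wy":0,"wz":0},{"x":-0.004,"y":0,"z":0,"wx":0,"wy":0,"wz":0},{"x":-0.005,"y":0,"z":0,"wx":0,"wy":0,"wz":0}]' | sed -n '2p;4p;5p'; done
python3 -c "
from h import *
d=grab('top'); cv2.imwrite('pics/t5.png',cv2.resize(d['image'][195:290,180:360],None,fx=4,fy=4)[:,:,::-1])"
```

```text
position: [0.5327, 0.1795, 0.0619]
ft_force: [3.4, 8.3, -0.1]
grip_width: 0.003
position: [0.5327, 0.1793, 0.0621]
ft_force: [5.1, 17.1, -4.0]
grip_width: 0.006
```

View pics/t5.png

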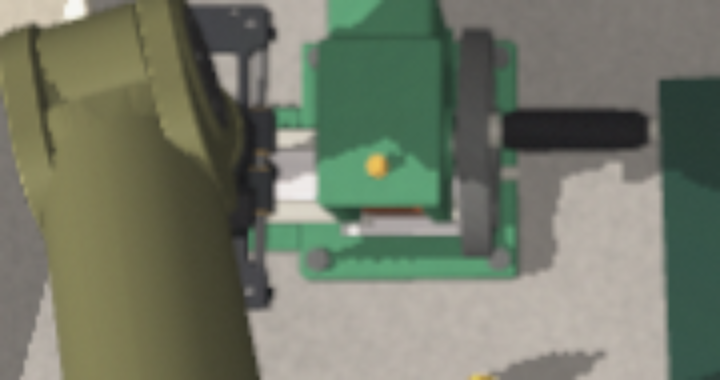

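The shuttle is home: motion stalled at y=0.179 and force rose to 17 N. The top view shows the plinth under the head, with the handle at its start position. I'll retreat and go to the handle.

```bash

python3 -m handwheel '[{"x":0.012,"y":0,"z":0,"wx":0,"wy":0,"wz":0},{"x":0.025,"y":0,"z":0,"wx":0,"wy":0,"wz":0},{"x":0.025,"y":0,"z":-0.04,"wx":0,"wy":0,"wz":0},{"x":0.025,"y":0,"z":-0.08,"wx":0,"wy":0,"wz":0},{"x":0.025,"y":0,"z":-0.12,"wx":0,"wy":0,"wz":0},{"x":0.025,"y":0,"z":-0.16,"wx":0,"wy":0,"wz":0},{"x":0.025,"y":0,"z":-0.2,"wx":0,"wy":0,"wz":0},{"x":0.025,"y":0,"z":-0.24,"wx":0,"wy":0,"wz":0},{"x":0.01,"y":0,"z":-0.27,"wx":0,"wy":0,"wz":0},{"x":-0.02,"y":0,"z":-0.29,"wx":0,"wy":0,"wz":0}]' 0.06
python3 -m handwheel '[{"x":-0.2,"y":0,"z":0,"wx":0,"wy":0,"wz":0},{"x":-0.2,"y":0,"z":0,"wx":0,"wy":0,"wz":0},{"x":-0.2,"y":0,"z":0,"wx":0,"wy":0,"wz":0},{"x":-0.2,"y":0,"z":0,"wx":0,"wy":0,"wz":0},{"x":-0.223,"y":0,"z":0,"wx":0,"wy":0,"wz":0},{"x":-0.223,"y":0,"z":0,"wx":0,"wy":0,"wz":0},{"x":-0.223,"y":0,"z":0,"wx":0,"wy":0,"wz":0}]'
python3 - <<'E'
from h import *
to([.5296,-.0645,.241],-1.5)
d=grab("wrist"); im=d["image"]; cv2.imwrite("pics/w6.png",im[:,:,::-1])
s=ctrl.get_state(); print(s["position"],proj(d,[.5315,-.0072,.26]),proj(d,[.5296,-.0899,.26]))
E
```

```text
time: 12.88
position: [0.5319, 0.1555, 0.3543]
tool_rot: [-2.241, -2.201, -0.001]
ft_force: [0.2, 0.2, 0.0]
grip_width: 0.648
grip_force: 0.0
time: 13.47
position: [0.5252, -0.0775, 0.3515]
tool_rot: [-2.26, -2.182, 0.006]
ft_force: [-0.1, -0.4, 0.2]
grip_width: 0.69
grip_force: 0.0
shift mm [ 13.5   4.3 110.5] turn [-0.18  0.14 -0.51] yaw_y -2.01 t 13.47 pos [ 0.5252 -0.0775  0.3515] F [-0.1 -0.4  0.2]
[ 0.52581591 -0.07375038  0.35133238] [327.76485563 128.19590869] [328.71992564 264.14233081]
```

View pics/w6.png

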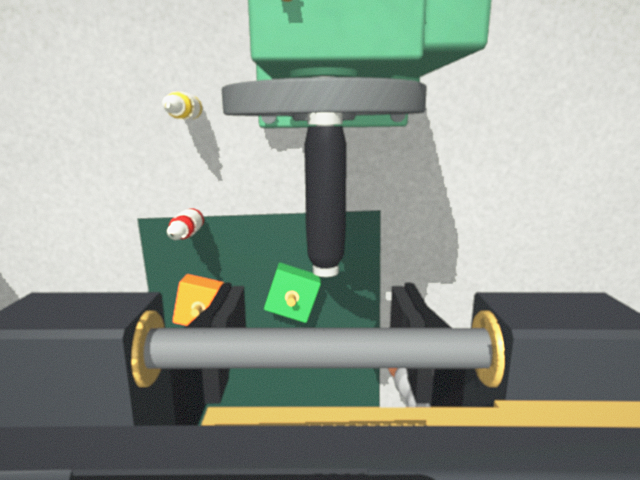

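The wrist view shows the handle at x≈304–346, rows 122–267, within 2 mm of prediction. I'll descend over it and grip.

```bash

python3 -m handwheel '[{"x":0.0113,"y":0.0036,"z":0.03,"wx":0,"wy":0,"wz":0},{"x":0.0113,"y":0.0036,"z":0.06,"wx":0,"wy":0,"wz":0},{"x":0.0113,"y":0.0036,"z":0.09,"wx":0,"wy":0,"wz":0},{"x":0.0113,"y":0.0036,"z":0.105,"wx":0,"wy":0,"wz":0},{"x":0.0113,"y":0.0036,"z":0.11,"wx":0,"wy":0,"wz":0},{"x":0.0113,"y":0.0036,"z":0.11,"wx":0,"wy":0,"wz":0},{"x":0.0113,"y":0.0036,"z":0.11,"wx":0,"wy":0,"wz":0}]'
python3 -c "
from h import *
for _ in range(3): to([.5293,-.0645,.241],-1.5); ctrl.get_image('top')"
```

```text
time: 14.1
position: [0.5314, -0.0588, 0.2426]
tool_rot: [2.247, 2.196, -0.0]
ft_force: [0.3, 0.5, 1.3]
grip_width: 0.693
grip_force: 0.0
shift mm [-5.8 -1.9  1.6] turn [-0.    0.    0.17] yaw_y -1.33 t 14.1 pos [ 0.5314 -0.0588  0.2426] F [0.3 0.5 1.3]
shift mm [-5.5 -2.4  2.2] turn [ 0.08 -0.01  0.15] yaw_y -1.35 t 14.15 pos [ 0.5318 -0.0591  0.2432] F [-0.3  0.4 -0. ]
shift mm [-5.2 -2.5  2.5] turn [ 0.12 -0.01  0.12] yaw_y -1.38 t 14.2 pos [ 0.532  -0.0594  0.2435] F [ 0.2 -1.1  0.5]
```

```bash

python3 -m handwheel '[{"x":-0.0055,"y":-0.0023,"z":0.002,"wx":0,"wy":0,"wz":0},{"x":-0.0055,"y":-0.0023,"z":0.002,"wx":0,"wy":0,"wz":0},{"x":-0.0055,"y":-0.0023,"z":0.002,"wx":0,"wy":0,"wz":0},{"x":-0.0055,"y":-0.0023,"z":0.002,"wx":0,"wy":0,"wz":0}]' 0.04
python3 -m handwheel '[{"x":0,"y":0,"z":0,"wx":0,"wy":0,"wz":0},{"x":0,"y":0,"z":0,"wx":0,"wy":0,"wz":0},{"x":0,"y":0,"z":0,"wx":0,"wy":0,"wz":0},{"x":0,"y":0,"z":0,"wx":0,"wy":0,"wz":0},{"x":0,"y":0,"z":0,"wx":0,"wy":0,"wz":0}]' 0.01 30
python3 - <<'E'
from h import *
to([.5293,-.0645,.241],-1.5)
# rows: angles in steps
for a0,a1,n in((0,60,10),(60,115,10)):
    th=np.radians(np.linspace(a0,a1,n+1)); y=58*(np.sin(th)-np.sin(th[0])); z=58*(np.cos(th[0])-np.cos(th)); print(a0,a1,np.c_[y,z][1:].round(1).tolist())
t=np.radians(np.arange(100,184,5)); dz=15*(1-np.cos(t))-55+np.sqrt(55**2-(15*np.sin(t))**2)
print(dict(zip(np.arange(100,184,5).tolist(),dz.round(1).tolist())))
E
```

```text
time: 14.58
position: [0.5287, -0.0654, 0.2403]
tool_rot: [2.249, 2.193, 0.001]
ft_force: [0.3, 0.7, 0.0]
grip_width: 0.495
grip_force: 0.0
time: 15.0
position: [0.529, -0.0651, 0.2401]
tool_rot: [2.248, 2.194, 0.001]
ft_force: [1.4, -0.1, 0.3]
grip_width: 0.264
grip_force: 30.0
shift mm [ 0.6  0.3 -0.9] turn [ 0.04 -0.    0.09] yaw_y -1.41 t 15.0 pos [ 0.529  -0.0651  0.2401] F [ 1.4 -0.1  0.3]
0 60 [[6.1, 0.3], [12.1, 1.3], [17.9, 2.8], [23.6, 5.0], [29.0, 7.8], [34.1, 11.1], [38.8, 14.9], [43.1, 19.2], [46.9, 23.9], [50.2, 29.0]]
60 115 [[2.5, 4.9], [4.6, 10.1], [6.2, 15.5], [7.2, 20.9], [7.7, 26.5], [7.7, 32.0], [7.1, 37.6], [6.0, 43.0], [4.4, 48.4], [2.3, 53.5]]
{100: 15.6, 105: 16.9, 110: 18.3, 115: 19.6, 120: 20.9, 125: 22.2, 130: 23.4, 135: 24.6, 140: 25.6, 145: 26.6, 150: 27.5, 155: 28.2, 160: 28.9, 165: 29.4, 170: 29.7, 175: 29.9, 180: 30.0}
```

```bash

python3 -m handwheel '[{"x":0,"y":0.0061,"z":0.0003,"wx":0,"wy":0,"wz":0},{"x":0,"y":0.0121,"z":0.0013,"wx":0,"wy":0,"wz":0},{"x":0,"y":0.0179,"z":0.0028,"wx":0,"wy":0,"wz":0},{"x":0,"y":0.0236,"z":0.005,"wx":0,"wy":0,"wz":0},{"x":0,"y":0.029,"z":0.0078,"wx":0,"wy":0,"wz":0},{"x":0,"y":0.0341,"z":0.0111,"wx":0,"wy":0,"wz":0},{"x":0,"y":0.0388,"z":0.0149,"wx":0,"wy":0,"wz":0},{"x":0,"y":0.0431,"z":0.0192,"wx":0,"wy":0,"wz":0},{"x":0,"y":0.0469,"z":0.0239,"wx":0,"wy":0,"wz":0},{"x":0,"y":0.0502,"z":0.029,"wx":0,"wy":0,"wz":0}]'
python3 -c "
from h import *
d=grab('side'); cv2.imwrite('pics/s7.png',cv2.resize(d['image'][150:310,220:380],None,fx=3,fy=3)[:,:,::-1])"
```

```text
time: 15.83
position: [0.5803, -0.0664, 0.211]
tool_rot: [2.247, 2.193, 0.003]
ft_force: [3.9, 0.4, 3.4]
grip_width: 0.266
grip_force: 30.0
```

View pics/s7.png

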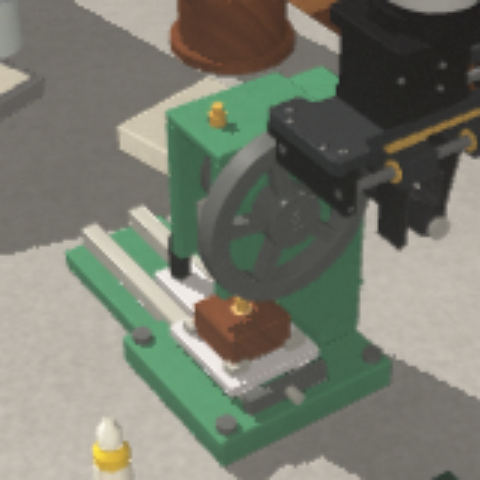

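The side view shows the wheel turning with the hand, and the plinth under the ram with the shuttle home. Forces are small, so I'll continue to 115°, then go slowly.

```bash

python3 -m handwheel '[{"x":0,"y":0.0025,"z":0.0049,"wx":0,"wy":0,"wz":0},{"x":0,"y":0.0046,"z":0.0101,"wx":0,"wy":0,"wz":0},{"x":0,"y":0.0062,"z":0.0155,"wx":0,"wy":0,"wz":0},{"x":0,"y":0.0072,"z":0.0209,"wx":0,"wy":0,"wz":0},{"x":0,"y":0.0077,"z":0.0265,"wx":0,"wy":0,"wz":0},{"x":0,"y":0.0077,"z":0.032,"wx":0,"wy":0,"wz":0},{"x":0,"y":0.0071,"z":0.0376,"wx":0,"wy":0,"wz":0},{"x":0,"y":0.006,"z":0.043,"wx":0,"wy":0,"wz":0},{"x":0,"y":0.0044,"z":0.0484,"wx":0,"wy":0,"wz":0},{"x":0,"y":0.0023,"z":0.0535,"wx":0,"wy":0,"wz":0}]'
python3 - <<'E'
from h import *
p=[]
for _ in range(3):
    s=ctrl.get_state(); p.append(s["position"]); ctrl.get_image("top")
p=np.mean(p,0); c=np.array([.529,-.0651,.183]); v=p-c; print(p.round(4),"angle",np.degrees(np.arctan2(v[0]+.026*v[1],v[2])),"r",np.hypot(v[0],v[2]),s["ft_force"])
for a0,a1,n in((115,120,10),(120,125,10),(125,130,10),(130,135.5,10),(135.5,142,10),(142,149,10),(149,157,10),(157,167,10),(167,182,10)):
    th=np.radians(np.linspace(a0,a1,n+1)); y=58*(np.sin(th)-np.sin(th[0])); z=58*(np.cos(th[0])-np.cos(th)); print(a0,a1,np.c_[y,z][[2,5,7,10]].round(2).tolist())
E
```

```text
time: 16.72
position: [0.5817, -0.0665, 0.1562]
tool_rot: [2.248, 2.193, 0.001]
ft_force: [5.9, -0.2, -2.3]
grip_width: 0.269
grip_force: 30.0
[ 0.5812 -0.0664  0.1554] angle 117.85632171684449 r 0.059034840812161656 [ 7.03220297 -0.16920777 -8.01149828]
115 120 [[-0.44, 0.91], [-1.12, 2.27], [-1.59, 3.16], [-2.34, 4.49]]
120 125 [[-0.51, 0.87], [-1.31, 2.16], [-1.86, 3.01], [-2.72, 4.27]]
125 130 [[-0.59, 0.82], [-1.5, 2.04], [-2.12, 2.84], [-3.08, 4.01]]
130 135.5 [[-0.72, 0.85], [-1.84, 2.09], [-2.6, 2.9], [-3.78, 4.09]]
135.5 142 [[-0.95, 0.91], [-2.41, 2.24], [-3.41, 3.09], [-4.94, 4.34]]
142 149 [[-1.13, 0.86], [-2.86, 2.09], [-4.03, 2.88], [-5.84, 4.01]]
149 157 [[-1.4, 0.81], [-3.54, 1.96], [-4.99, 2.68], [-7.21, 3.67]]
157 167 [[-1.88, 0.76], [-4.74, 1.77], [-6.68, 2.36], [-9.62, 3.12]]
167 182 [[-2.98, 0.61], [-7.49, 1.22], [-10.52, 1.43], [-15.07, 1.45]]
```

```bash

python3 -m handwheel '[{"x":0,"y":-0.00014,"z":0.00049,"wx":0,"wy":0,"wz":0},{"x":0,"y":-0.00028,"z":0.00098,"wx":0,"wy":0,"wz":0},{"x":0,"y":-0.00042,"z":0.00147,"wx":0,"wy":0,"wz":0},{"x":0,"y":-0.00056,"z":0.00196,"wx":0,"wy":0,"wz":0},{"x":0,"y":-0.0007,"z":0.00245,"wx":0,"wy":0,"wz":0},{"x":0,"y":-0.00084,"z":0.00294,"wx":0,"wy":0,"wz":0},{"x":0,"y":-0.00098,"z":0.00343,"wx":0,"wy":0,"wz":0},{"x":0,"y":-0.00112,"z":0.00392,"wx":0,"wy":0,"wz":0},{"x":0,"y":-0.00126,"z":0.00441,"wx":0,"wy":0,"wz":0},{"x":0,"y":-0.0014,"z":0.0049,"wx":0,"wy":0,"wz":0}]' | sed -n '1,2p;4p'
python3 -m handwheel '[{"x":0,"y":-0.0002,"z":0.00034,"wx":0,"wy":0,"wz":0},{"x":0,"y":-0.0004,"z":0.00068,"wx":0,"wy":0,"wz":0},{"x":0,"y":-0.0006,"z":0.00102,"wx":0,"wy":0,"wz":0},{"x":0,"y":-0.0008,"z":0.00136,"wx":0,"wy":0,"wz":0},{"x":0,"y":-0.001,"z":0.0017,"wx":0,"wy":0,"wz":0},{"x":0,"y":-0.0012,"z":0.00204,"wx":0,"wy":0,"wz":0},{"x":0,"y":-0.0014,"z":0.00238,"wx":0,"wy":0,"wz":0},{"x":0,"y":-0.0016,"z":0.00272,"wx":0,"wy":0,"wz":0},{"x":0,"y":-0.0018,"z":0.00306,"wx":0,"wy":0,"wz":0},{"x":0,"y":-0.0021,"z":0.0034,"wx":0,"wy":0,"wz":0}]' | sed -n '1,2p;4p'
python3 -m handwheel '[{"x":0,"y":-0.00023,"z":0.00033,"wx":0,"wy":0,"wz":0},{"x":0,"y":-0.00046,"z":0.00066,"wx":0,"wy":0,"wz":0},{"x":0,"y":-0.0007,"z":0.00098,"wx":0,"wy":0,"wz":0},{"x":0,"y":-0.00093,"z":0.0013,"wx":0,"wy":0,"wz":0},{"x":0,"y":-0.00117,"z":0.00163,"wx":0,"wy":0,"wz":0},{"x":0,"y":-0.0014,"z":0.00196,"wx":0,"wy":0,"wz":0},{"x":0,"y":-0.00164,"z":0.00228,"wx":0,"wy":0,"wz":0},{"x":0,"y":-0.00188,"z":0.0026,"wx":0,"wy":0,"wz":0},{"x":0,"y":-0.00212,"z":0.00292,"wx":0,"wy":0,"wz":0},{"x":0,"y":-0.00237,"z":0.00325,"wx":0,"wy":0,"wz":0}]' | sed -n '1,2p;4p'
```

```text
time: 17.7
position: [0.5795, -0.0664, 0.1522]
ft_force: [4.9, 0.4, -1.9]
time: 18.53
position: [0.5776, -0.0663, 0.1492]
ft_force: [4.4, 0.4, -2.3]
time: 19.37
position: [0.5752, -0.0663, 0.1459]
ft_force: [3.2, 0.8, -2.0]
```

```bash

python3 -m handwheel '[{"x":0,"y":-0.00026,"z":0.00031,"wx":0,"wy":0,"wz":0},{"x":0,"y":-0.00052,"z":0.00062,"wx":0,"wy":0,"wz":0},{"x":0,"y":-0.00078,"z":0.00093,"wx":0,"wy":0,"wz":0},{"x":0,"y":-0.00104,"z":0.00124,"wx":0,"wy":0,"wz":0},{"x":0,"y":-0.0013,"z":0.00155,"wx":0,"wy":0,"wz":0},{"x":0,"y":-0.00156,"z":0.00186,"wx":0,"wy":0,"wz":0},{"x":0,"y":-0.00182,"z":0.00217,"wx":0,"wy":0,"wz":0},{"x":0,"y":-0.00208,"z":0.00248,"wx":0,"wy":0,"wz":0},{"x":0,"y":-0.00234,"z":0.00279,"wx":0,"wy":0,"wz":0},{"x":0,"y":-0.0026,"z":0.0031,"wx":0,"wy":0,"wz":0}]' | sed -n '1,2p;4p'
python3 -m handwheel '[{"x":0,"y":-0.00028,"z":0.00029,"wx":0,"wy":0,"wz":0},{"x":0,"y":-0.00056,"z":0.00058,"wx":0,"wy":0,"wz":0},{"x":0,"y":-0.00084,"z":0.00087,"wx":0,"wy":0,"wz":0},{"x":0,"y":-0.00112,"z":0.00116,"wx":0,"wy":0,"wz":0},{"x":0,"y":-0.0014,"z":0.00145,"wx":0,"wy":0,"wz":0},{"x":0,"y":-0.00168,"z":0.00174,"wx":0,"wy":0,"wz":0},{"x":0,"y":-0.00196,"z":0.00203,"wx":0,"wy":0,"wz":0},{"x":0,"y":-0.00224,"z":0.00232,"wx":0,"wy":0,"wz":0},{"x":0,"y":-0.00252,"z":0.00261,"wx":0,"wy":0,"wz":0},{"x":0,"y":-0.0028,"z":0.0029,"wx":0,"wy":0,"wz":0}]' | sed -n '1,2p;4p'
python3 -m handwheel '[{"x":0,"y":-0.0003,"z":0.00027,"wx":0,"wy":0,"wz":0},{"x":0,"y":-0.0006,"z":0.00054,"wx":0,"wy":0,"wz":0},{"x":0,"y":-0.0009,"z":0.00081,"wx":0,"wy":0,"wz":0},{"x":0,"y":-0.0012,"z":0.00108,"wx":0,"wy":0,"wz":0},{"x":0,"y":-0.0015,"z":0.00135,"wx":0,"wy":0,"wz":0},{"x":0,"y":-0.0018,"z":0.00162,"wx":0,"wy":0,"wz":0},{"x":0,"y":-0.0021,"z":0.00189,"wx":0,"wy":0,"wz":0},{"x":0,"y":-0.0024,"z":0.00216,"wx":0,"wy":0,"wz":0},{"x":0,"y":-0.0027,"z":0.00243,"wx":0,"wy":0,"wz":0},{"x":0,"y":-0.003,"z":0.0027,"wx":0,"wy":0,"wz":0}]' | sed -n '1,2p;4p'
```

```text
time: 20.2
position: [0.5729, -0.0662, 0.1432]
ft_force: [3.5, 1.3, -0.4]
time: 21.03
position: [0.5708, -0.0662, 0.1408]
ft_force: [4.8, 1.6, 3.8]
time: 21.87
position: [0.568, -0.0661, 0.1382]
ft_force: [4.8, 0.8, 3.0]
```

```bash

python3 -m handwheel '[{"x":0,"y":-0.0004,"z":0.00031,"wx":0,"wy":0,"wz":0},{"x":0,"y":-0.0008,"z":0.00062,"wx":0,"wy":0,"wz":0},{"x":0,"y":-0.0012,"z":0.00093,"wx":0,"wy":0,"wz":0},{"x":0,"y":-0.0016,"z":0.00124,"wx":0,"wy":0,"wz":0},{"x":0,"y":-0.002,"z":0.00155,"wx":0,"wy":0,"wz":0},{"x":0,"y":-0.0024,"z":0.00186,"wx":0,"wy":0,"wz":0},{"x":0,"y":-0.0028,"z":0.00217,"wx":0,"wy":0,"wz":0},{"x":0,"y":-0.0032,"z":0.00248,"wx":0,"wy":0,"wz":0},{"x":0,"y":-0.0036,"z":0.00279,"wx":0,"wy":0,"wz":0},{"x":0,"y":-0.004,"z":0.0031,"wx":0,"wy":0,"wz":0}]' | sed -n '1,2p;4p'
python3 -m handwheel '[{"x":0,"y":-0.00047,"z":0.0003,"wx":0,"wy":0,"wz":0},{"x":0,"y":-0.00094,"z":0.0006,"wx":0,"wy":0,"wz":0},{"x":0,"y":-0.0014,"z":0.0009,"wx":0,"wy":0,"wz":0},{"x":0,"y":-0.0019,"z":0.0012,"wx":0,"wy":0,"wz":0},{"x":0,"y":-0.00235,"z":0.0015,"wx":0,"wy":0,"wz":0},{"x":0,"y":-0.0028,"z":0.0018,"wx":0,"wy":0,"wz":0},{"x":0,"y":-0.0033,"z":0.0021,"wx":0,"wy":0,"wz":0},{"x":0,"y":-0.0038,"z":0.0024,"wx":0,"wy":0,"wz":0},{"x":0,"y":-0.00425,"z":0.0027,"wx":0,"wy":0,"wz":0},{"x":0,"y":-0.0047,"z":0.003,"wx":0,"wy":0,"wz":0}]' | sed -n '1,2p;4p'
python3 -m handwheel '[{"x":0,"y":-0.0006,"z":0.0003,"wx":0,"wy":0,"wz":0},{"x":0,"y":-0.0012,"z":0.0006,"wx":0,"wy":0,"wz":0},{"x":0,"y":-0.0018,"z":0.0009,"wx":0,"wy":0,"wz":0},{"x":0,"y":-0.0024,"z":0.0012,"wx":0,"wy":0,"wz":0},{"x":0,"y":-0.003,"z":0.0015,"wx":0,"wy":0,"wz":0},{"x":0,"y":-0.0036,"z":0.0018,"wx":0,"wy":0,"wz":0},{"x":0,"y":-0.0042,"z":0.0021,"wx":0,"wy":0,"wz":0},{"x":0,"y":-0.0048,"z":0.0024,"wx":0,"wy":0,"wz":0},{"x":0,"y":-0.0054,"z":0.0027,"wx":0,"wy":0,"wz":0},{"x":0,"y":-0.0059,"z":0.0029,"wx":0,"wy":0,"wz":0}]' | sed -n '1,2p;4p'
```

```text
time: 22.7
position: [0.5641, -0.066, 0.1352]
ft_force: [5.6, 1.7, 2.9]
time: 23.53
position: [0.5592, -0.0659, 0.132]
ft_force: [5.3, 1.6, 2.1]
time: 24.37
position: [0.5528, -0.0657, 0.1288]
ft_force: [5.0, 2.0, 3.0]
```

```bash

python3 -m handwheel '[{"x":0,"y":-0.00094,"z":0.00039,"wx":0,"wy":0,"wz":0},{"x":0,"y":-0.00188,"z":0.00076,"wx":0,"wy":0,"wz":0},{"x":0,"y":-0.00283,"z":0.00111,"wx":0,"wy":0,"wz":0},{"x":0,"y":-0.00378,"z":0.00145,"wx":0,"wy":0,"wz":0},{"x":0,"y":-0.00474,"z":0.00177,"wx":0,"wy":0,"wz":0},{"x":0,"y":-0.0057,"z":0.00207,"wx":0,"wy":0,"wz":0},{"x":0,"y":-0.00668,"z":0.00236,"wx":0,"wy":0,"wz":0},{"x":0,"y":-0.00766,"z":0.00263,"wx":0,"wy":0,"wz":0},{"x":0,"y":-0.00864,"z":0.00288,"wx":0,"wy":0,"wz":0},{"x":0,"y":-0.0096,"z":0.0031,"wx":0,"wy":0,"wz":0}]' | sed -n '1,2p;4p'
python3 -m handwheel '[{"x":0,"y":-0.0015,"z":0.0003,"wx":0,"wy":0,"wz":0},{"x":0,"y":-0.003,"z":0.0006,"wx":0,"wy":0,"wz":0},{"x":0,"y":-0.0045,"z":0.00085,"wx":0,"wy":0,"wz":0},{"x":0,"y":-0.006,"z":0.00105,"wx":0,"wy":0,"wz":0},{"x":0,"y":-0.0075,"z":0.0012,"wx":0,"wy":0,"wz":0},{"x":0,"y":-0.009,"z":0.00133,"wx":0,"wy":0,"wz":0},{"x":0,"y":-0.0105,"z":0.00143,"wx":0,"wy":0,"wz":0},{"x":0,"y":-0.012,"z":0.00147,"wx":0,"wy":0,"wz":0},{"x":0,"y":-0.0135,"z":0.00148,"wx":0,"wy":0,"wz":0},{"x":0,"y":-0.0151,"z":0.00145,"wx":0,"wy":0,"wz":0}]' | sed -n '1,2p;4p'
python3 -m handwheel '[{"x":0,"y":0,"z":0,"wx":0,"wy":0,"wz":0},{"x":0,"y":0,"z":0,"wx":0,"wy":0,"wz":0},{"x":0,"y":0,"z":0,"wx":0,"wy":0,"wz":0}]' | sed -n '1,2p;4p'
python3 - <<'E'
import numpy as np
for a0,a1,n in((182,240,10),(240,300,10),(300,350,10)):
    th=np.radians(np.linspace(a0,a1,n+1)); y=58*(np.sin(th)-np.sin(th[0])); z=58*(np.cos(th[0])-np.cos(th)); print(a0,a1,np.c_[y,z][1:].round(1).tolist())
E
```

```text
time: 25.2
position: [0.5422, -0.0655, 0.1253]
ft_force: [3.3, 0.9, 5.3]
time: 26.03
position: [0.5271, -0.0651, 0.1239]
ft_force: [2.7, 2.8, 7.3]
time: 26.28
position: [0.5267, -0.0651, 0.1239]
ft_force: [1.2, 2.5, 7.3]
182 240 [[-5.8, -0.5], [-11.6, -1.6], [-17.2, -3.3], [-22.7, -5.5], [-27.8, -8.2], [-32.7, -11.5], [-37.2, -15.3], [-41.3, -19.5], [-45.0, -24.0], [-48.2, -29.0]]
240 300 [[-2.8, -5.4], [-4.9, -11.1], [-6.5, -16.9], [-7.5, -22.9], [-7.8, -29.0], [-7.5, -35.1], [-6.5, -41.1], [-4.9, -46.9], [-2.8, -52.6], [-0.0, -58.0]]
300 350 [[2.7, -4.3], [5.8, -8.3], [9.2, -12.0], [12.9, -15.4], [17.0, -18.5], [21.2, -21.2], [25.7, -23.6], [30.4, -25.5], [35.2, -27.0], [40.2, -28.1]]
```

Bottom of stroke is reached (TCP z 0.124, forces under 8 N throughout). Now I'll bring it up the front side.

```bash

python3 -m handwheel '[{"x":0,"y":-0.0058,"z":-0.0005,"wx":0,"wy":0,"wz":0},{"x":0,"y":-0.0116,"z":-0.0016,"wx":0,"wy":0,"wz":0},{"x":0,"y":-0.0172,"z":-0.0033,"wx":0,"wy":0,"wz":0},{"x":0,"y":-0.0227,"z":-0.0055,"wx":0,"wy":0,"wz":0},{"x":0,"y":-0.0278,"z":-0.0082,"wx":0,"wy":0,"wz":0},{"x":0,"y":-0.0327,"z":-0.0115,"wx":0,"wy":0,"wz":0},{"x":0,"y":-0.0372,"z":-0.0153,"wx":0,"wy":0,"wz":0},{"x":0,"y":-0.0413,"z":-0.0195,"wx":0,"wy":0,"wz":0},{"x":0,"y":-0.045,"z":-0.024,"wx":0,"wy":0,"wz":0},{"x":0,"y":-0.0482,"z":-0.029,"wx":0,"wy":0,"wz":0}]' | sed -n '1,2p;4p'
python3 -m handwheel '[{"x":0,"y":-0.0028,"z":-0.0054,"wx":0,"wy":0,"wz":0},{"x":0,"y":-0.0049,"z":-0.0111,"wx":0,"wy":0,"wz":0},{"x":0,"y":-0.0065,"z":-0.0169,"wx":0,"wy":0,"wz":0},{"x":0,"y":-0.0075,"z":-0.0229,"wx":0,"wy":0,"wz":0},{"x":0,"y":-0.0078,"z":-0.029,"wx":0,"wy":0,"wz":0},{"x":0,"y":-0.0075,"z":-0.0351,"wx":0,"wy":0,"wz":0},{"x":0,"y":-0.0065,"z":-0.0411,"wx":0,"wy":0,"wz":0},{"x":0,"y":-0.0049,"z":-0.0469,"wx":0,"wy":0,"wz":0},{"x":0,"y":-0.0028,"z":-0.0526,"wx":0,"wy":0,"wz":0},{"x":0,"y":0,"z":-0.058,"wx":0,"wy":0,"wz":0}]' | sed -n '1,2p;4p'
```

```text
time: 27.12
position: [0.4799, -0.064, 0.1527]
ft_force: [6.0, 1.6, 0.2]
time: 27.95
position: [0.4782, -0.0639, 0.2088]
ft_force: [6.7, 1.9, -6.8]
```

```bash

python3 -m handwheel '[{"x":0,"y":0.0027,"z":-0.0043,"wx":0,"wy":0,"wz":0},{"x":0,"y":0.0058,"z":-0.0083,"wx":0,"wy":0,"wz":0},{"x":0,"y":0.0092,"z":-0.012,"wx":0,"wy":0,"wz":0},{"x":0,"y":0.0129,"z":-0.0154,"wx":0,"wy":0,"wz":0},{"x":0,"y":0.017,"z":-0.0185,"wx":0,"wy":0,"wz":0},{"x":0,"y":0.0212,"z":-0.0212,"wx":0,"wy":0,"wz":0},{"x":0,"y":0.0257,"z":-0.0236,"wx":0,"wy":0,"wz":0},{"x":0,"y":0.0304,"z":-0.0255,"wx":0,"wy":0,"wz":0},{"x":0,"y":0.0352,"z":-0.027,"wx":0,"wy":0,"wz":0},{"x":0,"y":0.0402,"z":-0.0281,"wx":0,"wy":0,"wz":0}]' | sed -n '1,2p;4p'
python3 -m handwheel '[{"x":0,"y":0.0025,"z":-0.0004,"wx":0,"wy":0,"wz":0},{"x":0,"y":0.005,"z":-0.0006,"wx":0,"wy":0,"wz":0},{"x":0,"y":0.0075,"z":-0.0008,"wx":0,"wy":0,"wz":0},{"x":0,"y":0.0095,"z":-0.0009,"wx":0,"wy":0,"wz":0},{"x":0,"y":0.0095,"z":-0.0009,"wx":0,"wy":0,"wz":0},{"x":0,"y":0.0095,"z":-0.0009,"wx":0,"wy":0,"wz":0},{"x":0,"y":0.0095,"z":-0.0009,"wx":0,"wy":0,"wz":0}]' | sed -n '1,2p;4p'
python3 -c "
from h import *
for _ in range(3): to([.529,-.0651,.2401],-1.5); ctrl.get_image('top')"
```

```text
time: 28.78
position: [0.52, -0.0649, 0.2392]
ft_force: [-2.4, 2.8, -1.6]
time: 29.37
position: [0.5298, -0.0651, 0.2401]
ft_force: [1.6, 2.5, 1.1]
shift mm [ 0.  -0.8 -0. ] turn [ 0.12 -0.01  0.09] yaw_y -1.41 t 29.37 pos [ 0.5298 -0.0651  0.2401] F [1.6 2.5 1.1]
shift mm [ 0.  -0.9  0. ] turn [ 0.13 -0.01  0.09] yaw_y -1.41 t 29.42 pos [ 0.5299 -0.0651  0.2401] F [1.2 3.2 0.2]
shift mm [ 0.1 -0.8  0. ] turn [ 0.12 -0.01  0.09] yaw_y -1.41 t 29.47 pos [ 0.5298 -0.0652  0.2401] F [1.9 2.9 0.4]
```

Handle is back at the top, within 1 mm. I'll release, lift clear and check.

```bash

python3 -m handwheel '[{"x":0,"y":-0.0005,"z":0,"wx":0,"wy":0,"wz":0},{"x":0,"y":-0.0005,"z":0,"wx":0,"wy":0,"wz":0},{"x":0,"y":-0.0005,"z":0,"wx":0,"wy":0,"wz":0},{"x":0,"y":-0.0005,"z":0,"wx":0,"wy":0,"wz":0},{"x":0,"y":-0.0005,"z":0,"wx":0,"wy":0,"wz":0}]' 0.06
python3 -m handwheel '[{"x":0,"y":0,"z":-0.015,"wx":0,"wy":0,"wz":0},{"x":0,"y":0,"z":-0.04,"wx":0,"wy":0,"wz":0},{"x":0,"y":0,"z":-0.08,"wx":0,"wy":0,"wz":0},{"x":0,"y":0,"z":-0.12,"wx":0,"wy":0,"wz":0},{"x":-0.03,"y":0,"z":-0.14,"wx":0,"wy":0,"wz":0},{"x":-0.06,"y":0,"z":-0.14,"wx":0,"wy":0,"wz":0},{"x":-0.06,"y":0,"z":-0.14,"wx":0,"wy":0,"wz":0},{"x":-0.06,"y":0,"z":-0.14,"wx":0,"wy":0,"wz":0},{"x":-0.06,"y":0,"z":-0.14,"wx":0,"wy":0,"wz":0}]' | head -2
python3 - <<'E'
from h import *
s=grab("side");w=grab("wrist")
a=cv2.resize(s["image"][160:310,230:360],None,fx=3.4,fy=3.4); c=np.zeros((510,770,3),np.uint8); c[:a.shape[0],:a.shape[1]]=a; b=w["image"][0:400,170:490]; c[:400,450:]=b
cv2.imwrite("pics/f8.png",c[:,:,::-1])
E
```

```text
time: 29.93
position: [0.5283, -0.0657, 0.2396]
tool_rot: [2.249, 2.193, -0.001]
ft_force: [0.4, -0.0, 0.3]
grip_width: 0.562
grip_force: 0.0
time: 30.68
position: [0.5269, -0.1247, 0.3793]
```

View pics/f8.png

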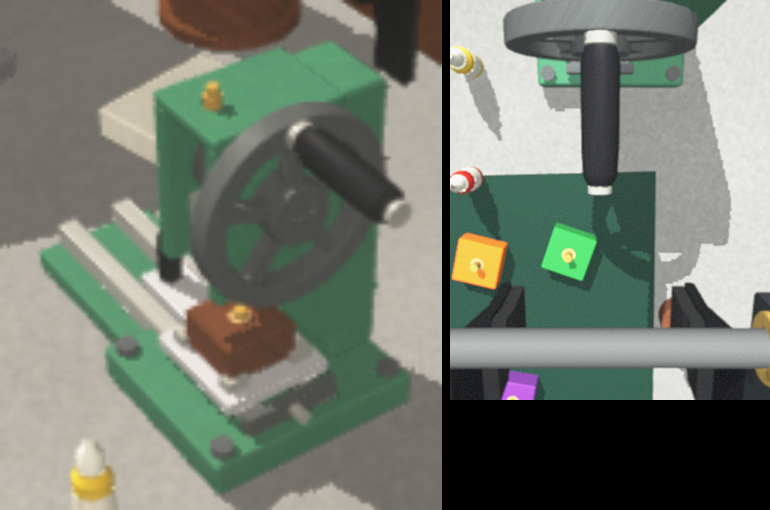

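The views show the handle straight up again, the dowel pressed low in an intact plinth, the shuttle home, the bottles standing and the arm clear. I'll hand it in.

```bash
python3 -c "
from h import *
d=grab('top'); h=cv2.cvtColor(d['image'],cv2.COLOR_RGB2HSV)
print([c.round(1) for _,st,c in blobs(d,h[...,2]<45,(300,215,350,242),50)], ctrl.get_state()['ft_force'].round(1))
print(ctrl.close_job())"
```

```text
[array([325.1, 226.5])] [-0.4 -0.3  0.4]
the job is handed in; nothing more can be done
None
```

I handed the job in at about 31 s of the 72 s allowed: the plinth is seated and home under the ram, the dowel is pressed in, and the handle is back at the top within about 1 mm of where I gripped it. The final pictures show no split wood and the bottles standing. I didn't measure the dowel's final height, and handing in returned no verdict.

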